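Open the bayonet filter pot and take out the used cartridge

TASK

Free the orange cover of the filter pot from its bayonet lugs: press it down against its spring and, keeping it pressed, turn it a quarter turn anticlockwise (seen from above), then lift it off without forcing it and set it the right way up in the grey tray. Then lift the used black cartridge out of the pot and stand it upright in the same tray beside the cover. Set both down rather than dropping them, and leave the other things on the bench where they are.

Things in the scene. Friction and masses are not known exactly. Their poses are not given: they have to be found in the camera images.
- housing: Filter pot, fixed on the bench: grey square foot 150 x 150 x 12 mm, blue shoulder 132 mm across up to z 30 mm, aluminium neck 84 mm across up to z 76 mm, its bore 58 mm across. Bayonet flanges on the neck at z 64 to 70 mm. Red dot on the shoulder at +x: locked; green dot at +y, a quarter turn anticlockwise: free. Origin: centre of the underside, z up.
- cover: Loose orange bayonet cover, 110 mm across, 0.16 kg: skirt 55 mm high with a flat top, black grip bar on it (83 mm high over all). Origin: centre of the skirt's lower edge, z up; white line on its +x side. Starts locked: coaxial with the housing, same yaw, origin 56 mm above the housing's. Once free, lift it 60 mm or more to clear the cartridge.
- cover_bar (a point): Centre of the cover's black grip bar, 69 mm above the cover's origin, axes as the cover's. The upright bar is 72 mm long (x), 18 mm thick (y) and 28 mm high (z): grip it across its thickness from above.
- cover_tab (a point): Top of one of the cover's two inner tabs (at +x and -x, 8 mm above its origin), which start in pockets under the flanges. Press 4 to 9 mm down, then turn anticlockwise; past 20 degrees it need not be pressed but is still held; from 70 to 140 degrees the tabs are in the gaps and the cover lifts off. Clockwise is blocked.
- spring_plate (a joint): Height (m) of the spring plate in the pot's bore under the cartridge: 0 with the cover locked, -0.009 fully pressed, +0.006 with the cover free (spring raises cover and cartridge 6 mm). It pushes the locked cover up with about 8 N, 13 N at full press. Not to be handled.
- cartridge: Loose used filter cartridge: upright cylinder 52 mm across, 60 mm high, 0.12 kg, black end caps (the upper 24 mm high), pleated paper between, orange disc on top. Origin: centre of its underside, z up. Stands in the bore under the cover; cover off, its top is 111 mm above the bench and its upper 35 mm stands out of the neck, free to grip across.
- tray: Open grey service tray with a black rubber underside, fixed on the bench, 250 mm long (along its x) by 140 mm wide (along its y), 26 mm high, walls 4 mm thick. Origin: centre of the underside, z up; the inner floor is 12 mm above it. Cover and cartridge fit into it side by side along its length.
- tape: loose black tape roll, 61 mm across, 18 mm high, a bystander; origin: centre of its underside
- flux_bottle: loose small flux bottle, 35 mm across, 94 mm high, a bystander; origin: centre of its underside
- board: loose green circuit board, 45 x 60 x 10 mm, a bystander; origin: centre of its underside

How it is judged:
On the way, in this order (a step that is already met when the one before it is completed fails the run):
1. the cover, still on the pot, has been turned about a quarter turn to where its tabs are free (angle between the x axis of cover and the x axis of housing, either way round above 1.15 rad and horizontal distance between cover and housing below 0.008 m and z of cover in the frame of housing below 0.08 m), for 0.05 s.
2. the cover stands the right way up in the tray, let go, the cartridge still in the pot (z of cover in the frame of tray between 0.009 and 0.017 m and horizontal distance between cover and tray below 0.085 m and angle between cover's own z axis and vertical below 0.1 rad and contact force between cover and the fingers below 0.1 N and horizontal distance between cartridge and housing below 0.01 m), for 0.2 s.
At the end, for the whole second after the job is handed in: Cover and cartridge both stand at rest inside the tray, flat on its floor (origins 9 to 17 mm above the tray's underside, the floor being at 12), the right way up (tilt under 0.1 rad); the pot is left open and empty (z of cover in the frame of tray between 0.009 and 0.017 m and horizontal distance between cover and tray below 0.085 m and angle between each of cover, cartridge's own z axis and vertical below 0.1 rad and linear speed of each of cover, cartridge below 0.02 m/s and z of cartridge in the frame of tray between 0.009 and 0.017 m and horizontal distance between cartridge and tray below 0.12 m); the robot touches nothing.
It fails at once if the cover is forced against the pot's lugs (over 60 N) (contact force between cover and housing above 60 N).
It fails at once if the cover is dropped (falls freely more than about 5 cm) (linear speed of cover above 1 m/s and contact force between cover and the fingers below 0.1 N).
It fails at once if the cartridge is dropped (falls freely more than about 5 cm) (linear speed of cartridge above 1 m/s and contact force between cartridge and the fingers below 0.1 N).
It fails at once if a loose bystander is moved by more than 3 cm (distance of any of tape, flux_bottle, board from where it was at the start of the episode above 0.03 m).
It also fails if it takes over 64 s, if anything falls off the work surface, if the arm or the gripper's body presses on something with over 40 N, if the wrist force passes 120 N, or if a joint passes its speed limit or range.

ROBOT

A 7-joint arm with a two-finger parallel gripper is mounted at the origin on a cart in front of the work surface, level with it; the furniture and walls round the work are solid. World frame = base frame: x ahead of the robot, y to its left, z up, the work surface at z = 0. Lengths are in m, angles in rad, forces in N, time in s.
With the tool pointing down it reaches from about 0.35 to 0.9 m from the base axis. Payload 19.9 kg.
Tool frame: the origin (TCP) lies midway between the tips of the shut fingers; the grasp point (between the pads) lies 19 mm behind it; z points along the fingers, y is the line along which they close (so a half turn about z gives the same grasp; the last joint's range is limited). The gripper opens to 85 mm and grips with 20 to 120 N. Pads are 22 mm wide; open, the fingers measure 114 mm over their backs; the gripper's body (76 mm by 85 mm) begins 54 mm behind the grasp point. The pads swing forward as they close: fully open they stand 13 mm farther back than shut.
Start: joints at [1.306, 0.417, -0.01, 1.614, 0.005, 1.111, -0.053], TCP at [0.139, -0.609, 0.231] pointing down, gripper open.
Joint ranges: [-2.81, 2.81], [-0.39, 2.02], [-1.27, 1.25], [0.06, 2.57], [-1.19, 4.33], [0.19, 2], [-2.82, 2.82]. Speed limits (rad/s): [1.89, 1.89, 2.39, 2.39, 3.01, 3.01, 3.01].

INTERFACE

Orientations are given as a 3x3 rotation matrix whose columns are the frame's x, y, z axes.
In Python, from workcell import manip gives the robot as it stands. The module is installed in compiled form; this text tells all that it offers.
- The arm moves only by the shell command python3 -m jog 'ROWS' [FORCE]. ROWS is text: rows parted by semicolons, each of 7 numbers parted by spaces: the shift along the tool's x, y, z in m, then the turn, a rotation vector about the tool's x, y, z in rad, then the finger opening in m, from 0 to 0.0854. A call has 1 to 10 rows; each row is the pose to reach, as a shift and turn from the pose commanded when the call began, along the tool's axes at that moment; what a row does not reach only later rows make up. A row lasts 1/10 s, in which the tool goes at most 50 mm and 8.59 degrees, less where a joint would pass 70% of its speed; a pose out of reach is approached as far as the arm can. A call with a gripper value outside its range is refused whole. The fingers move at their own pace and stop on an object; FORCE is the grip in N (left out, the last holds). Time passes only in rows, so rows that repeat a pose let the fingers close. It gives the time, the measured TCP pose, the force, the opening and the grip force at its end, in the units of the state.
- manip.observe(): the state, without advancing time (a new reading comes with each control period).
- manip.camera(name): name is "side" or "top"; returns a dict with "img" (384x512x3 uint8, red, green, blue), "K" (3x3 intrinsics, pixels), "rvec" (rotation vector, rad) and "tvec" (3), from world to camera coordinates, as OpenCV has them. Camera axes: x right, y down, z forward; pixel columns grow to the right and rows downward; lengths in m; the calibration is good to about 2 mm. A picture is of the moment at which its call begins. There is no depth.
- manip.sign_off(): hands the job in; it is judged then, once.
Trained networks look in the newest picture that a camera, given by its name, has taken for a name from the list of things; names that differ only in an ending like _2 or _b are one class to them, and where a whole thing is asked for, a point or a joint stands for the part that bears it (a point fixed in the world has none). Each returns a list of dicts, best first, with "score" (0 to 1); they miss things now and then, are a little off and sometimes report something else, mostly with a low value. They report only what shows in the picture. A call takes as long as a camera call.
- manip.recognise(camera, thing): "xyz" ([x, y, z] in m, in the coordinates of the camera as it stood for that picture, good to about 4 mm: the middle of the surface that is visible of it).
- manip.pinpoint(camera, thing): "xyz" ([x, y, z] in m, in the coordinates of the camera as it stood for that picture, good to about 4 mm: a listed point, or the origin of a listed thing).
The state is a dict: "t": time; "joint_pos": joint angles; "joint_vel": joint speeds; "joint_efforts": joint torques, N m; "position": TCP position; "orientation": TCP orientation; "ft_force": force on the tool from outside, world axes, zero at the start; "wrist_torque": the same for the moment, N m; "gripper_width": finger opening in m; "grasp_force": force on a finger pad.
Only numpy, scipy, OpenCV 4.12 (cv2) and the standard library are available. Lean on these libraries where they do the work, as an engineer would, in place of code of your own. Each camera call takes 0.05 s, during which the arm holds its last target. There are 200 camera calls.

## Working session

There is one attempt and no reset: what is moved stays moved. The work goes in short steps, Python scripts to look and compute and a shell command to move; the robot and the scene stay as the last step left them, time stands still between calls to the robot, and variables do not carry over. Pictures are saved under pics/ and viewed, at most 10 in all, crops included, and the job is handed in when it is done.

```bash
mkdir -p pics; cat > h.py <<'E'
import numpy as np, cv2
from workcell import manip
def cam(n,save=None):
    c=manip.camera(n)
    if save: cv2.imwrite('pics/'+save,cv2.cvtColor(c['img'],cv2.COLOR_RGB2BGR))
    return c
def world(c,p):
    R=cv2.Rodrigues(np.array(c['rvec'],float))[0]
    return R.T@(np.array(p,float)-np.array(c['tvec'],float).ravel())
def plane(c,u,v,z):
    R=cv2.Rodrigues(np.array(c['rvec'],float))[0];t=np.array(c['tvec'],float).ravel()
    d=R.T@np.linalg.inv(c['K'])@[u,v,1.];o=-R.T@t
    return o+d*(z-o[2])/d[2]
E
python3 - <<'E'
from h import *
np.set_printoptions(precision=4,suppress=True)
s=manip.observe()
print(s['t'],s['position'],s['orientation'],s['ft_force'],s['gripper_width'])
for n in('top','side'):
    c=cam(n,n+'0.png')
    for th in ('housing','cover','cover_bar','cover_tab','tray','tape','flux_bottle','board'):
        for r in manip.pinpoint(n,th)[:2]: print(n,th,round(r['score'],2),world(c,r['xyz']))
E
```

```text
0.0 [ 0.1386 -0.6091  0.2306] [[ 0.975   0.222  -0.0004]
 [ 0.222  -0.975   0.0012]
 [-0.0001 -0.0013 -1.    ]] [-1.4156  0.118  -0.2415] 0.08553443780639942
top cover 0.83 [ 0.5694 -0.1581  0.0577]
top cover 0.25 [ 0.8078 -0.1263  0.0042]
top cover_bar 0.96 [ 0.5718 -0.1637  0.1247]
top cover_tab 0.7 [ 0.6165 -0.1706  0.061 ]
top tray 0.89 [ 0.5809  0.1382 -0.001 ]
top tray 0.75 [0.544  0.3445 0.0035]
top tape 0.59 [ 0.5428  0.3464 -0.0023]
top flux_bottle 0.54 [ 0.7047 -0.318   0.0012]
top flux_bottle 0.47 [ 0.8076 -0.1276  0.0065]
top board 0.61 [ 0.7013 -0.319  -0.0003]
side housing 0.9 [ 0.5696 -0.1611 -0.0029]
side cover 0.83 [ 0.566  -0.1669  0.0538]
side cover_bar 0.66 [ 0.567  -0.1637  0.1217]
side cover_tab 0.72 [ 0.6163 -0.1748  0.0627]
side cover_tab 0.65 [ 0.5651 -0.1642  0.1214]
side tray 0.7 [ 0.5799  0.1345 -0.0005]
side tape 0.58 [0.5469 0.3456 0.0017]
side flux_bottle 0.5 [ 0.806 -0.128  0.003]
side board 0.53 [ 0.6979 -0.3216 -0.0024]
```

View pics/top0.png

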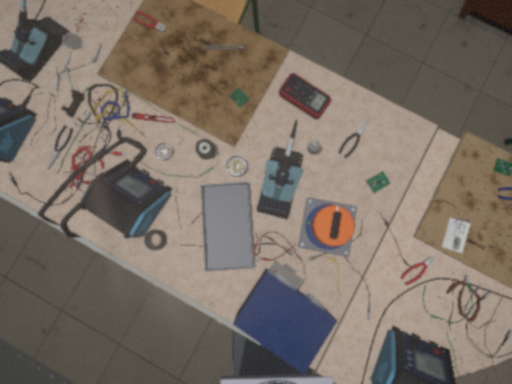

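View pics/side0.png

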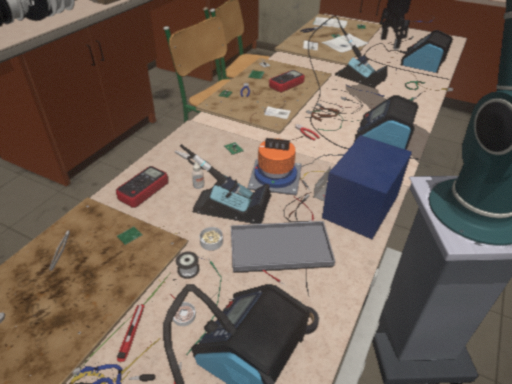

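The top view shows the orange cover at (333,226) with its bar roughly along world x. The tray is at (228,227), the blue box at (285,320), the soldering stand at (280,180) and the bottle at (314,147). The side view agrees: pot (276,165), tray (282,246), box (370,180). Next I'll refine the yaw and the tray, and measure the obstacle heights.

```bash
python3 - <<'E'
from h import *
np.set_printoptions(precision=4,suppress=True)
ct=cam('top');cs=cam('side')
im=ct['img'].astype(int)
# orange disc (cover top z=.111) + bar
o=((im[...,0]>170)&(im[...,2]<90)&(im[...,0]-im[...,1]>70)).astype(np.uint8)
o[:, :290]=0;o[:,370:]=0;o[:190]=0;o[270:]=0
cn=max(cv2.findContours(o,0,2)[0],key=cv2.contourArea);(u,v),r=cv2.minEnclosingCircle(cn)
print('disc',u,v,r,plane(ct,u,v,.111),plane(ct,u+r,v,.111)-plane(ct,u,v,.111))
m=np.zeros_like(o);cv2.fillPoly(m,[cv2.convexHull(cn)],1);m=cv2.erode(m,np.ones((3,3)))
w=np.clip(110-im.max(2),0,None)*m
ys,xs=np.nonzero(w);P=np.array([plane(ct,a,b,.139)[:2] for a,b in zip(xs,ys)]);W=w[ys,xs]
c=(P*W[:,None]).sum(0)/W.sum();C=np.cov(P.T,aweights=W);e,V=np.linalg.eigh(C)
d=V[:,1]*np.sign(V[0,1]);print('bar',c,np.degrees(np.arctan2(d[1],d[0])),np.sqrt(e*12))
# red / green dots
for n in (ct,cs):
    for th in('housing','tray','cover_bar'): pass
# tray corners top, rim z=.026
print('tray corners',[plane(ct,*p,.026)[:2] for p in((202,184),(249,183),(254,268),(206,270))])
for n,z in(('box top img z.0',0),('z.15',.15),('z.2',.2)):
    print(n,[plane(ct,*p,z)[:2] for p in((270,264),(335,320),(297,369),(235,322))])
    print('   side',[plane(cs,*p,z)[:2] for p in((347,138),(411,151),(383,195),(326,177))])
print('camtop',world(ct,[0,0,0]),'side',world(cs,[0,0,0]))
crop=cv2.resize(ct['img'][190:270,290:370],None,fx=7,fy=7,interpolation=2)
cv2.imwrite('pics/crop.png',crop[...,::-1])
E
```

```text
disc 333.5072937011719 225.22262573242188 19.701906204223633 [ 0.5696 -0.1587  0.111 ] [-0.0012 -0.0523  0.    ]
bar [ 0.5701 -0.1579] -12.402049500488845 [0.0152 0.0643]
tray corners [array([0.7021, 0.2052]), array([0.7017, 0.067 ]), array([0.4561, 0.0575]), array([0.4535, 0.1947])]
box top img z.0 [array([0.4645, 0.0111]), array([ 0.3024, -0.1711]), array([ 0.171 , -0.0574]), array([0.3029, 0.116 ])]
   side [array([ 0.2989, -0.3741]), array([ 0.0977, -0.2906]), array([ 0.255 , -0.0679]), array([ 0.4102, -0.1569])]
z.15 [array([0.4745, 0.0135]), array([ 0.3345, -0.1438]), array([ 0.221 , -0.0457]), array([0.3349, 0.1041])]
   side [array([ 0.3703, -0.1472]), array([ 0.2069, -0.0793]), array([0.3346, 0.1015]), array([0.4607, 0.0293])]
z.2 [array([0.4778, 0.0143]), array([ 0.3452, -0.1347]), array([ 0.2377, -0.0417]), array([0.3456, 0.1001])]
   side [array([ 0.3941, -0.0716]), array([ 0.2433, -0.0089]), array([0.3612, 0.158 ]), array([0.4776, 0.0913])]
camtop [0.5378 0.029  1.1002] side [0.6796 0.8356 0.7997]
```

View pics/crop.png

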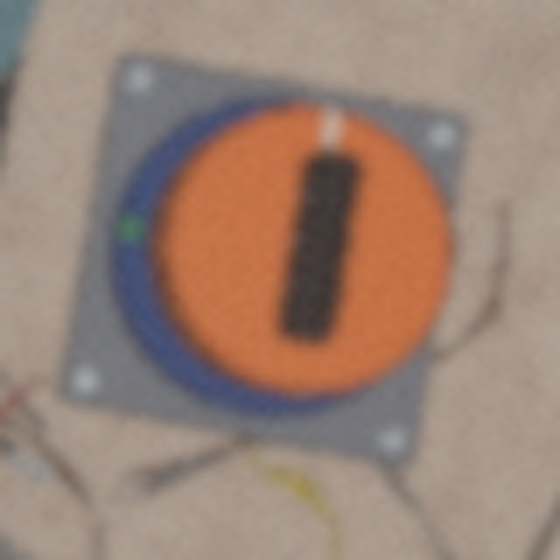

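The crop shows the foot corners at (118,55), (468,120), (405,462) and (62,400), the green dot at (131,228), the white line at (330,130) and the bar from (330,155) to (305,340). I'll fix the pot's pose from the foot.

```bash
cat >> h.py <<'E'
from scipy.spatial.transform import Rotation as Ro
def goal(pos,yaw):
    "row (shift, rotvec) in tool axes from the present pose to pos, tool down, tool x at yaw deg"
    s=manip.observe();R=np.array(s['orientation']);y=np.radians(yaw)
    D=np.array([[np.cos(y),np.sin(y),0],[np.sin(y),-np.cos(y),0],[0,0,-1]])
    print('row',np.round(R.T@(np.array(pos)-s['position']),4),np.round(Ro.from_matrix(R.T@D).as_rotvec(),3))
def state():
    s=manip.observe();R=np.array(s['orientation'])
    print(round(s['t'],2),np.round(s['position'],4),'yaw',np.round(np.degrees(np.arctan2(R[1,0],R[0,0])),1),'ft',np.round(s['ft_force'],1),'w',round(s['gripper_width'],4),'g',round(s['grasp_force'],1),'j',np.round(s['joint_pos'],2))
E
python3 - <<'E'
from h import *
np.set_printoptions(precision=4,suppress=True)
ct=cam('top')
q=[plane(ct,290+(a-3)/7,190+(b-3)/7,.012)[:2] for a,b in((118,55),(468,120),(405,462),(62,400))]
q=np.array(q);print(q,q.mean(0),[np.linalg.norm(q[i]-q[i-1]) for i in range(4)])
for d in(q[0]-q[3],q[1]-q[2]): print(np.degrees(np.arctan2(d[1],d[0])))
for d in(q[0]-q[1],q[3]-q[2]): print(np.degrees(np.arctan2(d[1],d[0]))-90)
a,b=[plane(ct,290+(x-3)/7,190+(y-3)/7,.139)[:2] for x,y in((332,155),(304,342))]
print('bar',(a+b)/2,np.linalg.norm(a-b),np.degrees(np.arctan2(*(a-b)[::-1])))
goal([.57,-.1605,.30],-11)
E
```

```text
[[ 0.6565 -0.1015]
 [ 0.6255 -0.2475]
 [ 0.4843 -0.2136]
 [ 0.5129 -0.0727]] [ 0.5698 -0.1588] [np.float64(0.14648044767156276), np.float64(0.14922536091314423), np.float64(0.14522151965036043), np.float64(0.14376963573383225)]
-11.352282741022037
-13.501657421776855
-12.001925810924092
-11.484131950996925
bar [ 0.5692 -0.1573] 0.06991325490612099 -11.264760948488435
row [ 0.5202 -0.342  -0.0687] [-0.     0.     0.416]
```

```bash
python3 -m jog '0 0 -0.1 0 0 0 0.0854;0 0 -0.1 0 0 0 0.0854;0.1 -0.066 -0.1 0 0 0.1 0.0854;0.52 -0.342 -0.069 0 0 0.433 0.0854;0.52 -0.342 -0.069 0 0 0.433 0.0854;0.52 -0.342 -0.069 0 0 0.433 0.0854;0.52 -0.342 -0.069 0 0 0.433 0.0854;0.52 -0.342 -0.069 0 0 0.433 0.0854;0.52 -0.342 -0.069 0 0 0.433 0.0854;0.52 -0.342 -0.069 0 0 0.433 0.0854'
python3 -c "
from h import *
state();goal([.5695,-.160,.20],-12)"
```

```text
t: 2.05
position: [0.4106, -0.326, 0.3131]
orientation: [[0.978, -0.208, 0.0], [-0.208, -0.978, -0.0], [0.001, 0.0, -1.0]]
ft_force: [0.3, -0.8, -0.1]
gripper_width: 0.0853
grasp_force: 0.0
2.05 [ 0.4106 -0.326   0.3131] yaw -12.0 ft [ 0.3 -0.8 -0.1] w 0.0853 g 0.0 j [ 0.78  0.17 -0.19  1.75  0.04  1.22 -1.2 ]
row [ 0.1209 -0.1954  0.1131] [ 0.    -0.001  0.   ]
```

```bash
python3 -m jog '0.121 -0.195 0.11 0 0 0 0.0854;0.121 -0.195 0.11 0 0 0 0.0854;0.121 -0.195 0.11 0 0 0 0.0854;0.121 -0.195 0.11 0 0 0 0.0854;0.121 -0.195 0.11 0 0 0 0.0854;0.121 -0.195 0.11 0 0 0 0.0854;0.121 -0.195 0.11 0 0 0 0.0854;0.121 -0.195 0.11 0 0 0 0.0854' >/dev/null
python3 - <<'E'
from h import *
state();goal([.5695,-.160,.115],-12)
for n in('top','side'):
    c=cam(n,n+'1.png')
    for th in('cover_bar','cover','housing'):
        for r in manip.pinpoint(n,th)[:1]: print(n,th,round(r['score'],2),np.round(world(c,r['xyz']),4))
E
```

```text
2.85 [ 0.568  -0.1631  0.2032] yaw -12.0 ft [-1.2 -0.6  0.3] w 0.0852 g 0.0 j [ 0.46  0.4  -0.3   1.72  0.14  1.04 -1.67]
row [ 0.0008 -0.0034  0.0882] [ 0.    -0.    -0.001]
top cover_bar 0.88 [ 0.5678 -0.1629  0.1255]
top cover 0.55 [ 0.5718 -0.1588  0.0585]
side cover_bar 0.75 [ 0.5689 -0.1638  0.1222]
side cover 0.67 [ 0.5688 -0.1644  0.0535]
side housing 0.6 [ 0.5685 -0.1635 -0.004 ]
```

View pics/side1.png

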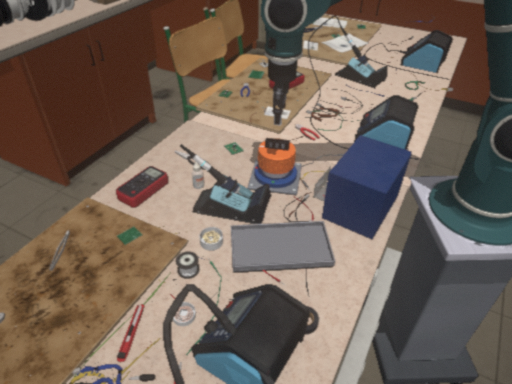

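The side view shows the gripper straight above the cover (fingertips at (280,118), bar at (277,145)). I'll take the mean centre, about (0.569, -0.1615), and go down with the gripper open.

```bash
python3 -m jog '0.0012 -0.002 0.045 0 0 0 0.0854;0.0012 -0.002 0.045 0 0 0 0.0854;0.0012 -0.002 0.085 0 0 0 0.0854;0.0012 -0.002 0.085 0 0 0 0.0854;0.0012 -0.002 0.085 0 0 0 0.0854;0.0012 -0.002 0.085 0 0 0 0.0854' 
python3 -c "
from h import *
state();goal([.569,-.1615,.115],-12)"
```

```text
t: 3.85
position: [0.5708, -0.1606, 0.12]
orientation: [[0.978, -0.208, 0.002], [-0.208, -0.978, -0.001], [0.002, 0.0, -1.0]]
ft_force: [-0.9, -0.3, 0.3]
gripper_width: 0.0854
grasp_force: 0.0
3.85 [ 0.5708 -0.1606  0.12  ] yaw -12.0 ft [-0.9 -0.3  0.3] w 0.0854 g 0.0 j [ 0.44  0.5  -0.29  1.78  0.18  0.88 -1.7 ]
row [-0.0016  0.0013  0.005 ] [ 0.    -0.002  0.   ]
```

```bash
python3 -m jog '-0.0016 0.001 0.003 0 0 0 0.0854;-0.0016 0.001 0.003 0 0 0 0.03;-0.0016 0.001 0.003 0 0 0 0.01;-0.0016 0.001 0.003 0 0 0 0.01;-0.0016 0.001 0.003 0 0 0 0.01;-0.0016 0.001 0.003 0 0 0 0.01;-0.0016 0.001 0.003 0 0 0 0.01;-0.0016 0.001 0.003 0 0 0 0.01' 20 
python3 -c "
from h import *
state()"
```

```text
t: 4.65
position: [0.5682, -0.1611, 0.115]
orientation: [[0.978, -0.208, 0.0], [-0.208, -0.978, -0.0], [0.0, 0.0, -1.0]]
ft_force: [-2.0, -1.0, 4.5]
gripper_width: 0.0176
grasp_force: 25.6
4.65 [ 0.5682 -0.1611  0.115 ] yaw -12.0 ft [-2.  -1.   4.5] w 0.0176 g 25.6 j [ 0.44  0.51 -0.28  1.79  0.18  0.87 -1.7 ]
```

```bash
python3 -m jog '0 0 0 0 0 0 0.01;0 0 0 0 0 0 0.01;0 0 0.002 0 0 0 0.01;0 0 0.004 0 0 0 0.01;0 0 0.0065 0 0 0 0.01;0 0 0.0065 0 0 0 0.01;0 0 0.0065 0 0 0 0.01' 90 
python3 - <<'E'
from h import *
state()
c=cam('side')
for r in manip.pinpoint('side','cover')[:1]: print(np.round(world(c,r['xyz']),4))
E
```

```text
t: 5.35
position: [0.5684, -0.1611, 0.1089]
orientation: [[0.978, -0.208, 0.0], [-0.208, -0.978, -0.0], [0.0, 0.0, -1.0]]
ft_force: [-3.6, 0.7, 12.3]
gripper_width: 0.0162
grasp_force: 91.6
5.35 [ 0.5684 -0.1611  0.1089] yaw -12.0 ft [-3.6  0.7 12.3] w 0.0162 g 91.6 j [ 0.44  0.51 -0.28  1.79  0.18  0.86 -1.71]
[ 0.5651 -0.1651  0.0478]
```

Pressed 6 mm with 12 N, which matches the spring. An anticlockwise turn from above is negative about tool z, so I'll turn 30° first.

```bash
python3 -m jog '0 0 0 0 0 -0.1 0.01;0 0 0 0 0 -0.2 0.01;0 0 0 0 0 -0.3 0.01;0 0 0 0 0 -0.4 0.01;0 0 0 0 0 -0.5 0.01;0 0 0 0 0 -0.5 0.01;0 0 0 0 0 -0.5 0.01' 
python3 -c "
from h import *
state();print(manip.observe()['wrist_torque'])"
```

```text
t: 6.15
position: [0.569, -0.1611, 0.1092]
orientation: [[0.958, 0.287, 0.002], [0.287, -0.958, -0.0], [0.002, 0.001, -1.0]]
ft_force: [0.1, -0.3, 10.1]
gripper_width: 0.0162
grasp_force: 91.8
6.15 [ 0.569  -0.1611  0.1092] yaw 16.7 ft [ 0.1 -0.3 10.1] w 0.0162 g 91.8 j [ 0.53  0.53 -0.4   1.79  0.26  0.87 -1.27]
[-0.04776032  0.07284451  0.12139812]
```

```bash
python3 -m jog '0 0 0 0 0 -0.13 0.01;0 0 0 0 0 -0.26 0.01;0 0 0 0 0 -0.39 0.01;0 0 0 0 0 -0.52 0.01;0 0 0 0 0 -0.65 0.01;0 0 0 0 0 -0.78 0.01;0 0 0 0 0 -0.91 0.01;0 0 0 0 0 -1.04 0.01;0 0 0 0 0 -1.12 0.01;0 0 0 0 0 -1.12 0.01' 
python3 - <<'E'
from h import *
state()
c=cam('top','top2.png');cv2.imwrite('pics/crop2.png',cv2.resize(c['img'][150:290,220:400],None,fx=4,fy=4)[...,::-1])
E
```

```text
t: 7.15
position: [0.5686, -0.1619, 0.109]
orientation: [[0.157, 0.988, 0.001], [0.988, -0.157, -0.001], [-0.001, 0.001, -1.0]]
ft_force: [-1.6, -3.6, 10.8]
gripper_width: 0.0162
grasp_force: 91.8
7.15 [ 0.5686 -0.1619  0.109 ] yaw 81.0 ft [-1.6 -3.6 10.8] w 0.0162 g 91.8 j [ 0.72  0.59 -0.65  1.78  0.44  0.92 -0.28]
```

View pics/crop2.png

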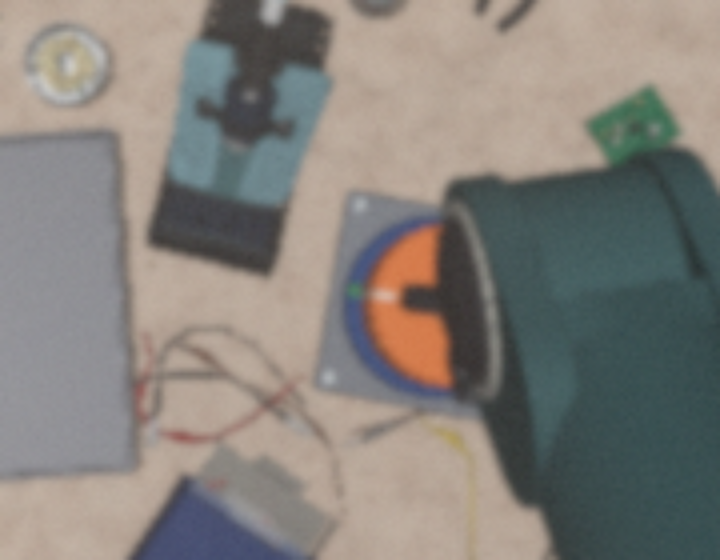

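The white line (385,295) now points at the green dot (355,292), so the cover is free. I'll lift gently and watch the force.

```bash
python3 -m jog '0 0 -0.004 0 0 0 0.01;0 0 -0.008 0 0 0 0.01;0 0 -0.012 0 0 0 0.01;0 0 -0.018 0 0 0 0.01;0 0 -0.024 0 0 0 0.01;0 0 -0.024 0 0 0 0.01' 
python3 -c "
from h import *
state()"
```

```text
t: 7.8
position: [0.5684, -0.1607, 0.1329]
orientation: [[0.159, 0.987, 0.001], [0.987, -0.159, 0.0], [0.0, 0.0, -1.0]]
ft_force: [-0.4, 0.6, -2.6]
gripper_width: 0.0162
grasp_force: 90.0
7.8 [ 0.5684 -0.1607  0.1329] yaw 80.8 ft [-0.4  0.6 -2.6] w 0.0162 g 90.0 j [ 0.73  0.56 -0.67  1.77  0.41  0.96 -0.27]
```

```bash
python3 -m jog '0 0 -0.03 0 0 0 0.01;0 0 -0.06 0 0 0 0.01;0 0 -0.09 0 0 0 0.01;0 0 -0.12 0 0 0 0.01;0 0 -0.15 0 0 0 0.01;0 0 -0.165 0 0 0 0.01;0 0 -0.165 0 0 0 0.01' 
python3 - <<'E'
from h import *
state();goal([.521,.132,.29],81)
for n in('top','side'):
    c=cam(n,n+'3.png')
    for th in('cover','cartridge','housing','tray'):
        for r in manip.pinpoint(n,th)[:1]: print(n,th,round(r['score'],2),np.round(world(c,r['xyz']),4))
E
```

```text
t: 8.5
position: [0.5688, -0.1607, 0.2986]
orientation: [[0.159, 0.987, 0.002], [0.987, -0.159, -0.001], [-0.0, 0.002, -1.0]]
ft_force: [0.0, -0.4, -1.2]
gripper_width: 0.0161
grasp_force: 90.1
8.5 [ 0.5688 -0.1607  0.2986] yaw 80.8 ft [ 0.  -0.4 -1.2] w 0.0161 g 90.1 j [ 0.79  0.39 -0.75  1.6   0.27  1.26 -0.16]
row [ 0.2814 -0.0938  0.0083] [ 0.002  0.    -0.003]
top cover 0.81 [ 0.5707 -0.1561  0.2395]
top housing 0.94 [ 0.5716 -0.1613 -0.0006]
top tray 0.67 [ 0.5797  0.1388 -0.0022]
side cover 0.75 [ 0.5646 -0.1626  0.2362]
side cartridge 0.79 [ 0.569  -0.1609  0.0499]
side tray 0.6 [ 0.5786  0.1329 -0.0063]
```

```bash
python3 -m jog '0.04 -0.0133 0 0 0 0 0.01;0.08 -0.0267 0 0 0 0 0.01;0.12 -0.04 0 0 0 0 0.01;0.16 -0.0533 0 0 0 0 0.01;0.2 -0.0667 0 0 0 0 0.01;0.24 -0.08 0 0 0 0 0.01;0.27 -0.09 0 0 0 0 0.01;0.2814 -0.0938 0 0 0 0 0.01;0.2814 -0.0938 0 0 0 0 0.01;0.2814 -0.0938 0 0 0 0 0.01' 
python3 - <<'E'
from h import *
state();goal([.521,.132,.10],81)
for n in('top','side'):
    c=cam(n,n+'4.png')
    for th in('cover','cartridge','tray'):
        for r in manip.pinpoint(n,th)[:1]: print(n,th,round(r['score'],2),np.round(world(c,r['xyz']),4))
E
```

```text
t: 10.0
position: [0.5207, 0.1309, 0.2972]
orientation: [[0.16, 0.987, -0.0], [0.987, -0.16, -0.0], [-0.0, -0.0, -1.0]]
ft_force: [0.6, -0.4, -0.5]
gripper_width: 0.0161
grasp_force: 90.1
10.0 [0.5207 0.1309 0.2972] yaw 80.8 ft [ 0.6 -0.4 -0.5] w 0.0161 g 90.1 j [ 0.42  0.3  -0.88  1.73  0.25  1.22 -0.68]
row [0.0012 0.0002 0.1972] [-0.     0.    -0.004]
top cartridge 0.86 [ 0.5694 -0.1604  0.0482]
top tray 0.9 [5.789e-01 1.344e-01 3.000e-04]
side cover 0.62 [0.5205 0.1314 0.2372]
side cartridge 0.77 [ 0.5673 -0.1613  0.0504]
side tray 0.68 [ 0.5677 -0.1655 -0.0006]
```

View pics/side4.png

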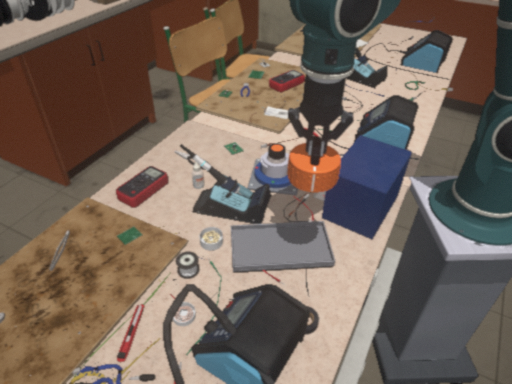

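The cover hangs level at (314,168), over the near half of the tray, and the cartridge is still in the pot at (276,152). Lowering now.

```bash
python3 -m jog '0.001 0 0.04 0 0 0 0.01;0.001 0 0.08 0 0 0 0.01;0.001 0 0.12 0 0 0 0.01;0.001 0 0.16 0 0 0 0.01;0.001 0 0.19 0 0 0 0.01;0.001 0 0.21 0 0 0 0.01;0.001 0 0.215 0 0 0 0.01;0.001 0 0.215 0 0 0 0.01' 
python3 -c "
from h import *
state()"
```

```text
t: 11.2
position: [0.5205, 0.1328, 0.0823]
orientation: [[0.159, 0.987, -0.001], [0.987, -0.159, 0.0], [0.0, -0.001, -1.0]]
ft_force: [0.3, 0.6, -1.0]
gripper_width: 0.0164
grasp_force: 90.1
11.2 [0.5205 0.1328 0.0823] yaw 80.8 ft [ 0.3  0.6 -1. ] w 0.0164 g 90.1 j [ 0.27  0.57 -0.73  1.93  0.51  0.83 -0.89]
```

```bash
python3 -m jog '0 0 0.003 0 0 0 0.01;0 0 0.006 0 0 0 0.01;0 0 0.008 0 0 0 0.01;0 0 0.0095 0 0 0 0.01;0 0 0.0095 0 0 0 0.01' 
python3 -c "
from h import *
state()"
```

```text
t: 11.7
position: [0.5205, 0.1328, 0.0729]
orientation: [[0.159, 0.987, -0.0], [0.987, -0.159, 0.0], [-0.0, -0.0, -1.0]]
ft_force: [0.0, -0.2, -0.9]
gripper_width: 0.0163
grasp_force: 90.1
11.7 [0.5205 0.1328 0.0729] yaw 80.8 ft [ 0.  -0.2 -0.9] w 0.0163 g 90.1 j [ 0.26  0.58 -0.72  1.94  0.52  0.82 -0.9 ]
```

```bash
python3 -m jog '0 0 0.001 0 0 0 0.01;0 0 0.002 0 0 0 0.01;0 0 0.003 0 0 0 0.01;0 0 0.003 0 0 0 0.01' 
python3 -c "
from h import *
state()"
```

```text
t: 12.1
position: [0.5207, 0.1328, 0.0711]
orientation: [[0.159, 0.987, 0.001], [0.987, -0.159, -0.001], [-0.001, 0.001, -1.0]]
ft_force: [-9.7, -4.8, 27.7]
gripper_width: 0.0166
grasp_force: 94.2
12.1 [0.5207 0.1328 0.0711] yaw 80.8 ft [-9.7 -4.8 27.7] w 0.0166 g 94.2 j [ 0.26  0.59 -0.72  1.94  0.52  0.81 -0.91]
```

The cover is on the floor. I'll ease off 1 mm, open and retreat.

```bash
python3 -m jog '0 0 -0.0012 0 0 0 0.01;0 0 -0.0012 0 0 0 0.03;0 0 -0.0012 0 0 0 0.06;0 0 -0.0012 0 0 0 0.06;0 0 -0.0012 0 0 0 0.06;0 0 -0.03 0 0 0 0.06;0 0 -0.07 0 0 0 0.06;0 0 -0.11 0 0 0 0.0854;0 0 -0.15 0 0 0 0.0854;0 0 -0.2 0 0 0 0.0854' 
python3 - <<'E'
from h import *
state();goal([.5685,-.161,.27],10)
for n in('top','side'):
    c=cam(n,n+'5.png')
    for th in('cover','cartridge'):
        for r in manip.pinpoint(n,th)[:1]: print(n,th,round(r['score'],2),np.round(world(c,r['xyz']),4))
E
```

```text
t: 13.1
position: [0.5198, 0.1325, 0.2707]
orientation: [[0.159, 0.987, -0.002], [0.987, -0.159, -0.0], [-0.0, -0.002, -1.0]]
ft_force: [1.3, -0.9, -0.8]
gripper_width: 0.0854
grasp_force: 0.0
13.1 [0.5198 0.1325 0.2707] yaw 80.8 ft [ 1.3 -0.9 -0.8] w 0.0854 g 0.0 j [ 0.41  0.33 -0.88  1.76  0.27  1.18 -0.71]
row [-0.2821  0.0947  0.0007] [-1.000e-03  1.000e-03  1.237e+00]
top cover 0.48 [0.5188 0.1387 0.0144]
top cartridge 0.56 [ 0.5681 -0.1592  0.0499]
side cover 0.7 [0.519  0.1341 0.0133]
side cartridge 0.61 [ 0.5664 -0.1589  0.0522]
```

View pics/side5.png

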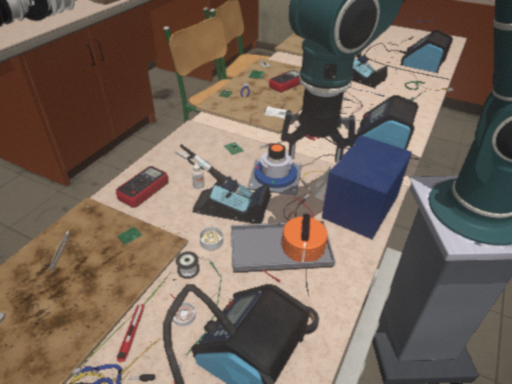

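The cover stands flat in the near half of the tray at (304,240), and the cartridge is still in the pot at (277,155). Next, the cartridge.

```bash
python3 -m jog '-0.04 0.0135 -0.01 0 0 0.14 0.0854;-0.08 0.027 -0.01 0 0 0.28 0.0854;-0.12 0.04 -0.01 0 0 0.42 0.0854;-0.16 0.054 -0.01 0 0 0.56 0.0854;-0.2 0.067 -0.01 0 0 0.7 0.0854;-0.24 0.08 -0.01 0 0 0.84 0.0854;-0.27 0.09 -0.01 0 0 0.98 0.0854;-0.282 0.0945 -0.01 0 0 1.12 0.0854;-0.282 0.0945 -0.01 0 0 1.26 0.0854;-0.282 0.0945 -0.01 0 0 1.375 0.0854' >/dev/null
python3 -m jog '0 0 0 0 0 0 0.0854;0 0 0 0 0 0 0.0854;0 0 0 0 0 0 0.0854'
python3 -c "
from h import *
state();goal([.5685,-.1607,.08],2)"
```

```text
t: 14.7
position: [0.5688, -0.1605, 0.2793]
orientation: [[0.999, 0.039, -0.001], [0.039, -0.999, 0.0], [-0.001, -0.0, -1.0]]
ft_force: [-0.3, 0.7, 0.4]
gripper_width: 0.085
grasp_force: 0.0
14.7 [ 0.5688 -0.1605  0.2793] yaw 2.2 ft [-0.3  0.7  0.4] w 0.085 g 0.0 j [ 0.62  0.36 -0.5   1.63  0.18  1.2  -1.46]
row [-1.000e-04  2.000e-04  1.993e-01] [-0.     0.001  0.004]
```

```bash
python3 -m jog '0 0 0.04 0 0 0 0.0854;0 0 0.08 0 0 0 0.0854;0 0 0.12 0 0 0 0.0854;0 0 0.15 0 0 0 0.0854;0 0 0.175 0 0 0 0.0854;0 0 0.19 0 0 0 0.0854;0 0 0.199 0 0 0 0.0854;0 0 0.199 0 0 0 0.0854;0 0 0.199 0 0 0 0.0854' 40
python3 -m jog '0 0 0 0 0 0 0.06;0 0 0 0 0 0 0.045;0 0 0 0 0 0 0.045;0 0 0 0 0 0 0.045;0 0 0 0 0 0 0.045;0 0 0 0 0 0 0.045'
python3 -c "
from h import *
state()"
```

```text
t: 15.6
position: [0.5695, -0.1607, 0.0818]
orientation: [[0.999, 0.036, 0.001], [0.036, -0.999, -0.0], [0.001, 0.0, -1.0]]
ft_force: [0.7, 0.1, 0.4]
gripper_width: 0.0856
grasp_force: 0.0
t: 16.2
position: [0.5693, -0.1608, 0.0814]
orientation: [[0.999, 0.036, 0.001], [0.036, -0.999, -0.0], [0.001, 0.0, -1.0]]
ft_force: [-0.4, 0.4, 6.2]
gripper_width: 0.0509
grasp_force: 43.1
16.2 [ 0.5693 -0.1608  0.0814] yaw 2.1 ft [-0.4  0.4  6.2] w 0.0509 g 43.1 j [ 0.56  0.58 -0.43  1.8   0.32  0.83 -1.57]
```

```bash
python3 -m jog '0 0 -0.01 0 0 0 0.045;0 0 -0.02 0 0 0 0.045;0 0 -0.04 0 0 0 0.045;0 0 -0.07 0 0 0 0.045;0 0 -0.1 0 0 0 0.045;0 0 -0.13 0 0 0 0.045;0 0 -0.16 0 0 0 0.045;0 0 -0.18 0 0 0 0.045;0 0 -0.18 0 0 0 0.045'
python3 - <<'E'
from h import *
state();goal([.651,.136,.26],2)
for n in('top','side'):
    c=cam(n,n+'6.png')
    for th in('cover','cartridge','tray'):
        for r in manip.pinpoint(n,th)[:1]: print(n,th,round(r['score'],2),np.round(world(c,r['xyz']),4))
E
```

```text
t: 17.1
position: [0.57, -0.1607, 0.2645]
orientation: [[0.999, 0.036, 0.004], [0.036, -0.999, -0.002], [0.004, 0.002, -1.0]]
ft_force: [1.2, 0.7, -1.6]
gripper_width: 0.0509
grasp_force: 42.8
17.1 [ 0.57   -0.1607  0.2645] yaw 2.1 ft [ 1.2  0.7 -1.6] w 0.0509 g 42.8 j [ 0.62  0.37 -0.5   1.65  0.19  1.17 -1.47]
row [ 0.0916 -0.2936  0.0044] [ 0.002 -0.004  0.001]
top cover 0.79 [0.5216 0.1376 0.0135]
top cartridge 0.47 [ 0.5691 -0.1593  0.2301]
top tray 0.63 [ 0.578   0.1339 -0.0041]
side cover 0.64 [0.5161 0.1358 0.012 ]
side cartridge 0.52 [ 0.5673 -0.1611  0.2281]
side tray 0.82 [5.804e-01 1.331e-01 3.000e-04]
```

```bash
python3 -m jog '0.012 -0.04 0 0 0 0 0.045;0.024 -0.08 0 0 0 0 0.045;0.036 -0.12 0 0 0 0 0.045;0.048 -0.16 0 0 0 0 0.045;0.06 -0.2 0 0 0 0 0.045;0.072 -0.24 0 0 0 0 0.045;0.084 -0.27 0 0 0 0 0.045;0.0916 -0.2936 0 0 0 0 0.045;0.0916 -0.2936 0 0 0 0 0.045;0.0916 -0.2936 0 0 0 0 0.045'
python3 - <<'E'
from h import *
state();goal([.651,.136,.06],2)
c=cam('side','side7.png');im=c['img'][130:280,210:360];cv2.imwrite('pics/c7.png',cv2.resize(im,None,fx=4,fy=4)[...,::-1])
for r in manip.pinpoint('side','cartridge')[:1]: print(round(r['score'],2),np.round(world(c,r['xyz']),4))
E
```

```text
t: 18.5
position: [0.6498, 0.1364, 0.2602]
orientation: [[0.999, 0.037, -0.001], [0.037, -0.999, 0.0], [-0.001, -0.0, -1.0]]
ft_force: [0.5, -1.7, -2.1]
gripper_width: 0.051
grasp_force: 42.8
18.5 [0.6498 0.1364 0.2602] yaw 2.1 ft [ 0.5 -1.7 -2.1] w 0.051 g 42.8 j [ 0.13  0.52 -0.57  1.46  0.29  1.24 -2.  ]
row [0.0014 0.0005 0.2002] [-0.     0.001  0.002]
0.87 [0.6521 0.1361 0.2293]
```

View pics/c7.png

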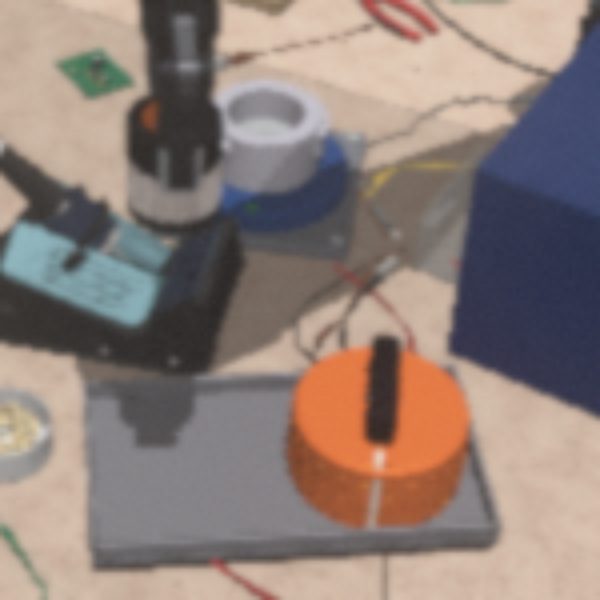

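The cartridge hangs upright at (175,160), the pot is open and empty, and the cover is at the near end of the tray. Lowering.

```bash
python3 -m jog '0.001 0 0.04 0 0 0 0.045;0.001 0 0.08 0 0 0 0.045;0.001 0 0.12 0 0 0 0.045;0.001 0 0.15 0 0 0 0.045;0.001 0 0.18 0 0 0 0.045;0.001 0 0.195 0 0 0 0.045;0.001 0 0.205 0 0 0 0.045;0.001 0 0.205 0 0 0 0.045;0.001 0 0.205 0 0 0 0.045'
python3 -m jog '0 0 0.002 0 0 0 0.045;0 0 0.004 0 0 0 0.045;0 0 0.006 0 0 0 0.045;0 0 0.008 0 0 0 0.045;0 0 0.008 0 0 0 0.045'
```

```text
t: 19.5
position: [0.6516, 0.1361, 0.0571]
orientation: [[0.999, 0.036, 0.001], [0.036, -0.999, 0.0], [0.001, -0.0, -1.0]]
ft_force: [0.1, 1.4, -1.2]
gripper_width: 0.0506
grasp_force: 42.8
t: 20.0
position: [0.6508, 0.136, 0.0475]
orientation: [[0.999, 0.036, -0.0], [0.036, -0.999, -0.0], [-0.0, 0.0, -1.0]]
ft_force: [0.3, 1.3, -2.1]
gripper_width: 0.0511
grasp_force: 42.8
```

```bash
python3 -m jog '0 0 0.001 0 0 0 0.045;0 0 0.002 0 0 0 0.045;0 0 0.003 0 0 0 0.045;0 0 0.003 0 0 0 0.045'
```

```text
t: 20.4
position: [0.6509, 0.136, 0.0447]
orientation: [[0.999, 0.036, -0.0], [0.036, -0.999, 0.0], [-0.0, -0.0, -1.0]]
ft_force: [0.5, -0.6, -1.2]
gripper_width: 0.0511
grasp_force: 42.8
```

```bash
python3 -m jog '0 0 0.001 0 0 0 0.045;0 0 0.002 0 0 0 0.045;0 0 0.002 0 0 0 0.045'
```

```text
t: 20.7
position: [0.651, 0.1361, 0.0429]
orientation: [[0.999, 0.036, 0.0], [0.036, -0.999, 0.0], [0.0, -0.0, -1.0]]
ft_force: [-0.4, -0.2, -0.2]
gripper_width: 0.0511
grasp_force: 43.0
```

```bash
python3 -m jog '0 0 0.0006 0 0 0 0.045;0 0 0.0012 0 0 0 0.045;0 0 0.0012 0 0 0 0.045'
```

```text
t: 21.0
position: [0.6511, 0.1361, 0.0429]
orientation: [[0.999, 0.036, 0.001], [0.036, -0.999, -0.0], [0.001, 0.0, -1.0]]
ft_force: [-8.3, -3.5, 16.6]
gripper_width: 0.051
grasp_force: 44.7
```

Contact with the floor. I'll ease off, open only to 70 mm so the fingers clear the walls, and rise.

```bash
python3 -m jog '0 0 -0.001 0 0 0 0.045;0 0 -0.001 0 0 0 0.06;0 0 -0.001 0 0 0 0.07;0 0 -0.001 0 0 0 0.07;0 0 -0.001 0 0 0 0.07;0 0 -0.03 0 0 0 0.07;0 0 -0.06 0 0 0 0.07;0 0 -0.1 0 0 0 0.07;0 0 -0.15 0 0 0 0.07;0 0 -0.2 0 0 0 0.07' >/dev/null
python3 -m jog '0 0 0 0 0 0 0.07;0 0 0 0 0 0 0.07'
python3 - <<'E'
from h import *
for n in('top','side'):
    c=cam(n,n+'8.png')
    for th in('cover','cartridge','tray','tape','flux_bottle','board'):
        for r in manip.pinpoint(n,th)[:1]: print(n,th,round(r['score'],2),np.round(world(c,r['xyz']),4))
im=c['img'][130:280,210:360];cv2.imwrite('pics/c8.png',cv2.resize(im,None,fx=4,fy=4)[...,::-1])
E
```

```text
t: 22.2
position: [0.6513, 0.1361, 0.2428]
orientation: [[0.999, 0.036, 0.002], [0.036, -0.999, 0.0], [0.002, -0.0, -1.0]]
ft_force: [-0.7, 0.1, -0.9]
gripper_width: 0.0698
grasp_force: 0.0
top cover 0.6 [ 0.6995 -0.3161  0.0009]
top tape 0.73 [ 5.442e-01  3.457e-01 -3.000e-04]
top flux_bottle 0.73 [ 0.8063 -0.1294  0.0055]
top board 0.79 [ 0.7023 -0.317   0.0019]
side cartridge 0.88 [0.6495 0.1405 0.0113]
side tray 0.89 [ 0.5793  0.1309 -0.0022]
side tape 0.46 [0.5485 0.3466 0.0041]
side flux_bottle 0.79 [ 0.8028 -0.1271  0.0009]
side board 0.62 [ 6.995e-01 -3.180e-01 -1.000e-04]
```

View pics/c8.png

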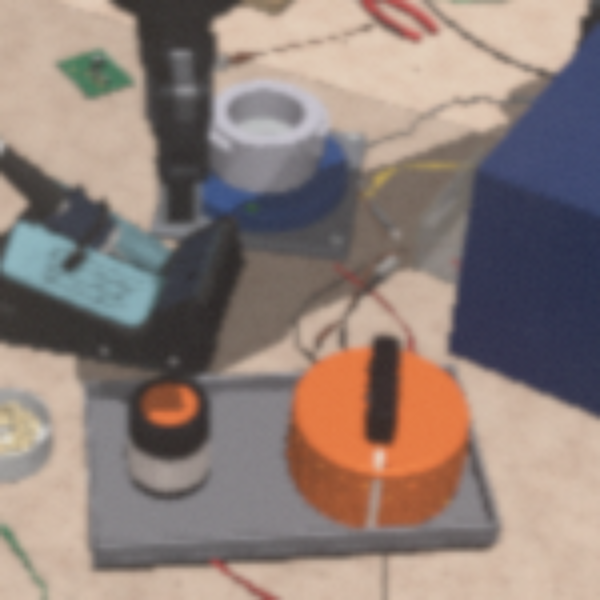

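The cartridge (170,435) and cover (380,430) both stand upright in the tray, the pot is empty, and the bystanders haven't moved. Handing in.

```bash
python3 -c "
from workcell import manip
print(manip.sign_off())"
```

```text
the job is handed in; nothing more can be done
None
```

I handed the job in at about 22 s: the cover and cartridge stand upright side by side in the tray, the pot is empty and the bystanders are where they were; the hand-in gave no verdict.

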